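# Gauge and lock the depth of an open controller case

## Robot

A 6-joint arm with a two-finger parallel gripper is mounted at the origin on the work surface. World frame = base frame: x ahead of the robot, y to its left, z up, the work surface at z = 0. Lengths are in mm, angles in rad, forces in N, time in s.
With the tool pointing down it reaches from about 325 to 1000 mm from the base axis. Payload 5.1 kg.
Tool frame: the origin (TCP) lies on the centre line of the jaws, within the pads' length; the fingertips stand 22 mm ahead of it and the grasp point (between the pads) lies 3 mm ahead of it; z points along the fingers, y is the direction in which the jaws open and shut (so a half turn about z gives the same grasp; the last joint's range is limited). The gripper opens to 85 mm and grips with 20 to 120 N. Pads are 22 mm wide; open, the fingers measure 114 mm over their backs; the gripper's body (76 mm by 85 mm) begins 54 mm behind the grasp point. The pads swing forward as they close: fully open they stand 13 mm farther back than shut.
Start: joints at [-1.401, 0.124, 1.65, -0, 1.367, -0.083], TCP at [162.543, -629.337, 253.322] pointing down, gripper open.
Joint ranges: [-2.61, 2.61], [-1.02, 2.33], [0.03, 2.71], [-1.35, 4.49], [0.32, 2.68], [-2.91, 2.91]. Speed limits (rad/s): [2.57, 2.57, 3.14, 3.14, 3.14, 3.14].

## Interface

Orientations are given as a unit quaternion [x, y, z, w].
In Python, from rig import telemetry, vision, r gives the robot as it stands.
- The arm moves only by the shell command python3 -m inch 'ROWS' [OPENING] [FORCE]. ROWS is a JSON object of lists of equal length, an entry for each row: "travel": the shift along the world's x, y, z in m, a list of three; "yaw": the turn about the world's z in rad. A call has 1 to 5 rows; each row shifts and turns the commanded pose from where the row before left it; what a row does not reach is not made up. A row lasts 1/12 s, in which the tool goes at most 41.7 mm and 7.16 degrees, less where a joint would pass 70% of its speed; a pose out of reach is approached as far as the arm can. A call with a gripper value outside its range is refused whole. OPENING is the gripper's target within -1 to 1 (shut at 1, half-way at 0, fully open at -1), set as the call begins (- or left out, the last holds). The fingers move at their own pace and stop on an object; FORCE is the grip in N (left out, the last holds). Time passes only in rows, so rows that do not move let the fingers close. It gives the time, the measured TCP pose, the force and the opening at its end, in the units of the state.
- telemetry.state(): the state, without advancing time (a new reading comes with each control period).
- vision.grab_frame(name): name is "side" or "top" or "wrist"; returns a dict with "frame" (384x512x3 uint8, red, green, blue), "z_map" (384x512 float32, mm along the optical axis (not along the pixel's ray), 0 where there is no reading), "intrinsics" (3x3 intrinsics, pixels), "rvec" (rotation vector, rad) and "tvec" (3), from world to camera coordinates, as OpenCV has them; the wrist camera has in their place "tool_from_camera" (4x4, takes a point from camera to tool coordinates, whose origin is the TCP and whose axes are the flange's). Camera axes: x right, y down, z forward; pixel columns grow to the right and rows downward; lengths in mm; the calibration is good to about 2 mm. A picture is of the moment at which its call begins: read the wrist's pose just before it.
- r.sign_off(): hands the job in, once; it reports no verdict.
The state is a dict: "t": time; "joint_positions": joint angles; "qd": joint speeds; "joint_efforts": joint torques, N m; "tcp_pos": TCP position; "tcp_rot": TCP orientation; "ft_force": force on the tool from outside, world axes, zero at the start; "moment": the same for the moment, N m; "gripper_width": finger opening in mm.
Only numpy, scipy, OpenCV 4.12 (cv2) and the standard library are available. Lean on these libraries where they do the work, as an engineer would, in place of code of your own. Each camera call takes 0.05 s, during which the arm holds its last target. There are 200 camera calls.

## Task

Two identical depth gauges stand on the bench, one over an open black controller case and one over a case with its lid on. On the gauge over the open case, take the probe by its knob and lower it gently until its tip touches the metal plate inside the case; then let go and lock it at that height by pressing the raised lock lever beside it down flat.

Things in the scene. Friction and masses are not known exactly. Their poses are not given: they have to be found in the camera images.
- probe: Probe of the gauge over the open case: upright steel rod, 10 mm thick, tip at the origin, z up. Its round black knob (28 mm wide) spans 141 to 169 mm above the tip. Slides vertically only, 2.5 N friction holds it; tip starts 65 to 85 mm above the table. Gauge head: top 130 mm above the table, 30 mm wide in y, x -20 to +107 mm from the rod; lock lever on the +y side.
- heat_plate: Fixed flat aluminium plate, 130 x 90 mm, in the bottom of the open black case (140 x 100 mm, rim 56 mm above the table). The origin is the middle of its upper face, straight below the probe's tip, 16 to 40 mm above the table (it varies). z up; x and y as the gauge's.
- lever_pad (a point): Middle of the upper face of the lock lever's black press pad (24 x 28 mm). The lever is hinged beside the gauge's head, 45 mm from the rod in +y and 125 mm above the table, and reaches out along +y; the pad is 50 mm out from the hinge: raised, about 81 mm from the rod and 160 mm above the table; pressed flat, 95 mm and 129 mm.
- lock_lever (a joint): Angle of the lock lever: 0 is raised 40 degrees above level (unlocked), 0.7 rad is flat, at its stop (locked); starts at 0 to 0.1. It stays where it is left; pressing the pad down takes about 2 N.

How it is judged:
By the outcome, as a careful person would: the job done as asked, in the order asked, and still so for the second after the job is handed in, with the robot touching nothing.
It also fails if it takes over 48 s, if anything falls off the work surface, if the arm or the gripper's body presses on something with over 40 N, if the wrist force passes 120 N, or if a joint passes its speed limit or range.

## Working session

There is one attempt and no reset: what is moved stays moved. The work goes in short steps, Python scripts to look and compute and a shell command to move; the robot and the scene stay as the last step left them, time stands still between calls to the robot, and variables do not carry over. Pictures are saved under pics/ and viewed, about 8 in all and at most 12, crops included, and the job is handed in when it is done.

```bash
mkdir -p pics; cat > h.py <<'E'
import numpy as np, cv2
from rig import telemetry, vision, r
from scipy.spatial.transform import Rotation as R
def world(f,u,v,d=None,st=None):
    u=np.asarray(u,float);v=np.asarray(v,float)
    if d is None: d=f["z_map"][v.astype(int),u.astype(int)]
    K=f["intrinsics"]; c=np.stack([(u-K[0,2])/K[0,0]*d,(v-K[1,2])/K[1,1]*d,d],-1)
    if "rvec" in f:
        M=cv2.Rodrigues(np.array(f["rvec"],float))[0]; return (c-np.array(f["tvec"]).ravel())@M
    T=np.array(f["tool_from_camera"]); p=c@T[:3,:3].T+T[:3,3]
    return R.from_quat(st["tcp_rot"]).apply(p.reshape(-1,3)).reshape(p.shape)+np.array(st["tcp_pos"])
def grab(n,tag):
    st=telemetry.state(); f=vision.grab_frame(n)
    np.save(f"{tag}.npy",np.array([f,st],dtype=object),allow_pickle=True); return f,st
def load(tag): return np.load(f"{tag}.npy",allow_pickle=True)
E
python3 - <<'E'
from h import *
a,_=grab("side","s0"); b,st=grab("top","t0")
for n,f in(("s0",a),("t0",b)): cv2.imwrite(f"pics/{n}.png",f["frame"][:,:,::-1])
print(st)
E
```

```text
{'t': 0.05, 'joint_positions': array([-1.40061312e+00,  1.24448860e-01,  1.65166329e+00,  8.80386296e-08,
        1.36751460e+00, -8.26234776e-02]), 'qd': array([ 0.00184237,  0.0001355 , -0.00270529, -0.00122277,  0.00041598,
        0.0006599 ]), 'joint_efforts': array([ 2.98162413e-04, -4.25217426e+01, -3.66937459e+01, -1.39557160e-04,
        4.09040891e-03, -8.85892575e-06]), 'tcp_pos': array([ 162.44048021, -628.79056273,  252.09571446]), 'tcp_rot': array([ 9.92021217e-01,  1.26066931e-01, -4.44689040e-05, -1.01607452e-03]), 'ft_force': array([ 0.36859388,  0.62709496, -0.27263841]), 'moment': array([-0.00735525, -0.04280483,  0.01887471]), 'gripper_width': 85.17036786277544}
```

View pics/s0.png

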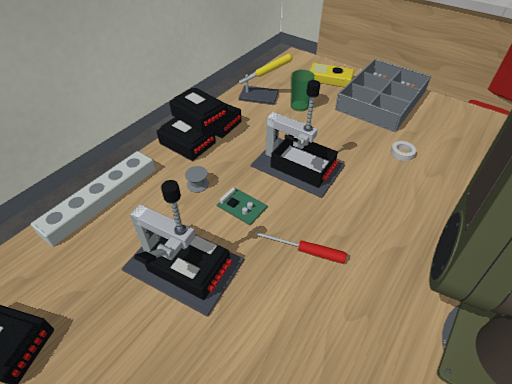

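View pics/t0.png

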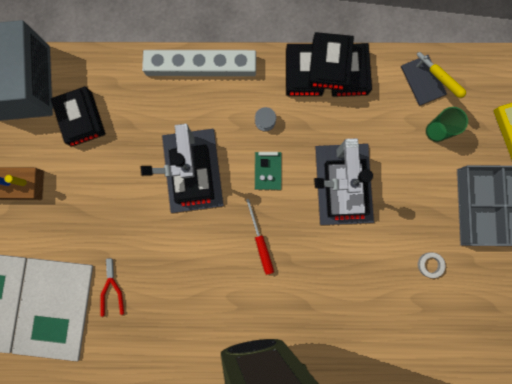

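The top view shows two gauges, near (190,165) and (345,180). The right one appears to have a bright plate inside its case, so I'll enlarge both.

```bash
python3 - <<'E'
from h import *
t=load("t0")[0]["frame"][:,:,::-1]; s=load("s0")[0]["frame"][:,:,::-1]
z=lambda i,x,y,w,h:cv2.resize(i[y:y+h,x:x+w],(400,300),interpolation=cv2.INTER_CUBIC)
cv2.imwrite("pics/c.png",np.vstack([np.hstack([z(t,130,120,120,90),z(t,290,135,120,90)]),np.hstack([z(s,115,175,160,120),z(s,240,75,120,120*3//4)])]))
f=load("t0")[0]
for u,v in[(342,184),(320,183),(366,176),(180,160),(147,171),(330,215),(360,150),(351,150),(345,200),(183,140),(200,180)]: print(u,v,world(f,u,v).round(0))
E
```

```text
342 184 [ 542. -177.  123.]
320 183 [ 538. -120.  166.]
366 176 [ 542. -204.  252.]
180 160 [573. 186. 248.]
147 171 [563. 276. 163.]
330 215 [ 473. -159.   55.]
360 150 [ 648. -248.    6.]
351 150 [ 622. -199.  130.]
345 200 [ 514. -204.   18.]
183 140 [644. 201. 128.]
200 180 [558. 166.  58.]
```

View pics/c.png

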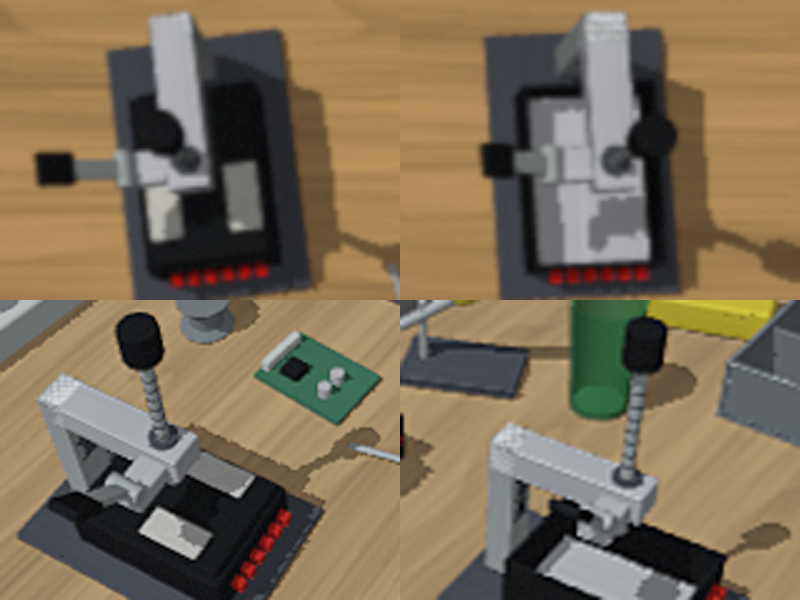

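The right gauge's case (top view around (345,185)) is open, with its aluminium plate exposed. The left case has a lid with labels. The knob is at about (366,176) and the lever pad at about (320,183). I'll measure these next.

```bash
python3 - <<'E'
from h import *
for tag in("t0","s0"):
    f=load(tag)[0]; v,u=np.mgrid[0:384,0:512]; P=world(f,u,v); c=f["frame"].astype(int)
    ok=(f["z_map"]>0)&(abs(P[...,0]-550)<130)&(abs(P[...,1]+190)<110)
    def rep(n,m):
        q=P[m&ok]
        if len(q): print(tag,n,len(q),"med",np.median(q,0).round(1),"lo",np.percentile(q,3,axis=0).round(1),"hi",np.percentile(q,97,axis=0).round(1))
        return q
    z=P[...,2]; dark=c.max(-1)<70
    rep("knob",(z>215)&(z<275)); rep("knobtop",(z>245)&(z<275))
    h=rep("head",(abs(z-130)<5)&~dark)
    if len(h): print(cv2.minAreaRect(h[:,:2].astype(np.float32)))
    rep("pad",(z>148)&(z<180)&dark&(P[...,1]>-150))
    rep("rodtop",(z>140)&(z<210)&(P[...,1]<-150))
    pl=rep("plate",(z>10)&(z<48)&(c.min(-1)>110)&(abs(P[...,0]-525)<50)&(abs(P[...,1]+190)<40))
    b=rep("base",(z<12)&(c.max(-1)<90)&(c[...,2]>c[...,0]-3))
    rep("red",(c[...,0]>150)&(c[...,1]<60))
    r_=rep("rim",(abs(z-56)<4)&dark); 
    if len(r_): print(cv2.minAreaRect(r_[:,:2].astype(np.float32)))
E
```

```text
t0 knob 171 med [ 541.4 -201.4  251.1] lo [ 529.9 -214.5  230.6] hi [ 554.3 -190.1  254.8]
t0 knobtop 143 med [ 542.  -202.9  251.6] lo [ 531.1 -215.1  246.7] hi [ 554.5 -191.4  254.8]
t0 head 693 med [ 585.8 -198.2  129.9] lo [ 526.6 -215.3  125.9] hi [ 645.8 -156.6  134.2]
((586.0000610351562, -185.97462463378906), (68.308837890625, 126.81026458740234), 88.38815307617188)
t0 pad 96 med [ 538.  -118.1  162.7] lo [ 527.4 -128.4  152.6] hi [ 549.6 -107.9  170.6]
t0 rodtop 27 med [ 540.7 -199.6  166.1] lo [ 538.2 -205.   142.1] hi [ 546.2 -198.5  189.5]
t0 plate 369 med [ 511.6 -200.5   17.5] lo [ 480.7 -227.5   13.1] hi [ 573.2 -181.9   21.5]
t0 base 1090 med [ 585.8 -163.8    7.7] lo [ 457.6 -272.2    3.8] hi [ 657.9 -136.4   11.4]
t0 red 4 med [ 465.5 -205.6   33.2] lo [ 463.9 -242.1   31.7] hi [ 469.3 -177.9   34.1]
t0 rim 239 med [ 526.  -187.7   55.6] lo [ 472.6 -255.9   52.3] hi [ 612.5 -152.4   59.3]
((550.6661376953125, -203.3650665283203), (154.5413055419922, 101.02793884277344), 2.7482681274414062)
s0 knob 212 med [ 540.  -195.2  243.2] lo [ 529.9 -212.3  223.7] hi [ 554.8 -
[... 246 characters left out ...]
3498764038086, 70.558837890625), 2.0462327003479004)
s0 pad 48 med [ 533.6 -107.4  167.2] lo [ 527.3 -126.3  153.5] hi [ 547.  -103.6  169.9]
s0 rodtop 122 med [ 541.7 -199.9  175. ] lo [ 538.6 -205.7  142.4] hi [ 547.6 -197.3  209.3]
s0 plate 208 med [ 543.1 -210.3   17.2] lo [ 494.8 -228.8   15.1] hi [ 572.9 -197.8   18.9]
s0 base 912 med [ 531.7 -151.6    7.5] lo [ 454.4 -262.2    4.6] hi [ 655.  -131.2   10.5]
s0 red 18 med [ 466.1 -204.4   34.5] lo [ 464.2 -236.6   29.2] hi [ 468.9 -175.    36.3]
s0 rim 253 med [ 525.7 -176.8   54.9] lo [ 473.1 -254.4   52.3] hi [ 612.1 -151.4   57.1]
((550.5372924804688, -202.07632446289062), (155.28677368164062, 102.4665298461914), 3.4173381328582764)
```

```bash
python3 -m inch '{"travel":[[0.0253,0.0285,0.008],[0.0253,0.0285,0.008],[0.0253,0.0285,0.008],[0.0253,0.0285,0.008],[0.0253,0.0285,0.008]],"yaw":[0.088,0.088,0.088,0.088,0.088]}' -1
python3 -m inch '{"travel":[[0.0253,0.0285,0.004],[0.0253,0.0285,0.004],[0.0253,0.0285,0.004],[0.0253,0.0285,0.004],[0.0253,0.0285,0.004]],"yaw":[0.088,0.088,0.088,0.088,0.088]}'
python3 -m inch '{"travel":[[0.0253,0.0285,0],[0.0253,0.0285,0],[0.0253,0.0285,0],[0.0253,0.0285,0],[0.0253,0.0285,0]],"yaw":[0.088,0.088,0.088,0.088,0.088]}'
python3 -m inch '{"travel":[[0,0,0],[0,0,0]],"yaw":[0,0]}'
python3 -c "
from h import *
s=telemetry.state();print(s['joint_positions'].round(2),R.from_quat(s['tcp_rot']).as_matrix().round(3))
f,st=grab('wrist','w0');cv2.imwrite('pics/w0.png',f['frame'][:,:,::-1])"
```

```text
t: 0.52
tcp_pos: [289.7, -485.2, 293.0]
tcp_rot: [0.94, 0.341, -0.0, -0.001]
ft_force: [-0.9, -0.5, 0.3]
gripper_width: 85.6
t: 0.93
tcp_pos: [416.3, -342.6, 313.1]
tcp_rot: [0.843, 0.538, -0.0, -0.0]
ft_force: [0.5, -0.5, -0.4]
gripper_width: 85.3
t: 1.35
tcp_pos: [542.8, -200.1, 312.9]
tcp_rot: [0.705, 0.709, -0.0, -0.0]
ft_force: [0.5, -1.1, 0.6]
gripper_width: 85.3
t: 1.52
tcp_pos: [542.8, -200.1, 312.5]
tcp_rot: [0.705, 0.709, -0.0, -0.001]
ft_force: [0.2, 0.3, -0.9]
gripper_width: 85.4
[-0.45 -0.06  1.74 -0.    1.46 -0.45] [[-0.005  1.    -0.001]
 [ 1.     0.005  0.   ]
 [ 0.    -0.001 -1.   ]]
```

View pics/w0.png

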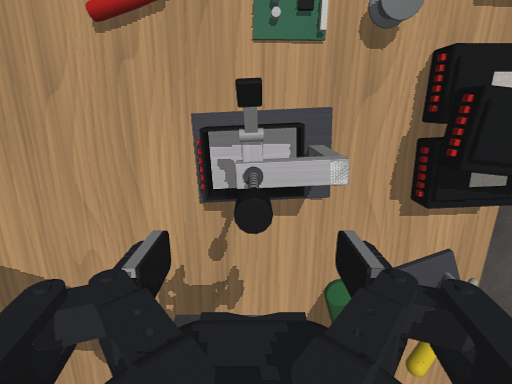

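The wrist view shows the knob at (253,212) centred between the open jaws, the pad at (249,91), and the plate inside the case. I'll cross-check these positions using the wrist depth.

```bash
python3 - <<'E'
from h import *
f,st=load("w0"); v,u=np.mgrid[0:384,0:512]; P=world(f,u,v,None,st); c=f["frame"].astype(int); z=P[...,2]
box=lambda a,b,d,e:(u>=a)&(u<=b)&(v>=d)&(v<=e)&(f["z_map"]>0)
for n,m in(("knob",box(230,276,190,236)&(z>240)),("pad",box(234,264,76,108)&(c.max(-1)<70)&(z>100)),("plate",box(212,298,126,160)&(z<50)&(z>8)),("plate2",box(212,298,126,200)&(z<50)&(z>8)&(c.min(-1)>120)),("head",box(235,350,150,190)&(abs(z-130)<8))):
    q=P[m]; print(n,len(q),np.median(q,0).round(1),np.percentile(q,3,axis=0).round(1),np.percentile(q,97,axis=0).round(1))
E
```

```text
knob 1265 [ 543.2 -203.3  251.8] [ 531.4 -216.5  242.7] [ 555.  -192.3  253. ]
pad 712 [ 538.9 -118.7  164.5] [ 528.1 -130.6  154.5] [ 549.8 -107.8  170.5]
plate 1964 [ 561.1 -184.1   17.6] [ 484.1 -205.8   15.8] [ 607.1 -160.7   29.1]
plate2 1108 [ 510.1 -199.6   17.6] [ 481.6 -249.4   16. ] [ 594.1 -185.4   19.1]
head 2979 [ 588.4 -201.   130. ] [ 526.5 -217.3  123.3] [ 645.7 -186.5  134.2]
```

```bash
python3 -m inch '{"travel":[[0,-0.0025,-0.018],[0,0,-0.018],[0,0,-0.018],[0,0,-0.0175],[0,0,0]],"yaw":[0,0,0,0,0]}' -1
python3 -m inch '{"travel":[[0,0,0],[0,0,0],[0,0,0],[0,0,0],[0,0,0]],"yaw":[0,0,0,0,0]}' 1 25
python3 -m inch '{"travel":[[0,0,0],[0,0,0],[0,0,0],[0,0,0],[0,0,0]],"yaw":[0,0,0,0,0]}'
python3 -m inch '{"travel":[[0,0,0],[0,0,0],[0,0,0],[0,0,0],[0,0,0]],"yaw":[0,0,0,0,0]}'
```

```text
t: 1.98
tcp_pos: [539.1, -204.7, 237.0]
tcp_rot: [0.707, 0.707, -0.001, -0.004]
ft_force: [-0.1, 0.3, -0.2]
gripper_width: 85.4
t: 2.4
tcp_pos: [542.7, -204.7, 243.2]
tcp_rot: [0.706, 0.708, 0.001, 0.001]
ft_force: [3.9, -0.9, 0.8]
gripper_width: 27.1
t: 2.82
tcp_pos: [542.7, -204.6, 242.4]
tcp_rot: [0.706, 0.708, 0.0, 0.001]
ft_force: [4.2, -1.1, 0.6]
gripper_width: 27.3
t: 3.23
tcp_pos: [542.7, -204.7, 242.2]
tcp_rot: [0.706, 0.708, 0.0, 0.001]
ft_force: [4.6, -2.8, 2.4]
gripper_width: 27.1
```

```bash
python3 -m inch '{"travel":[[0.0005,0,-0.004],[0,0,-0.005],[0,0,-0.005],[0,0,-0.005],[0,0,-0.005]],"yaw":[0,0,0,0,0]}'
python3 -m inch '{"travel":[[0,0,-0.005],[0,0,-0.005],[0,0,-0.005],[0,0,-0.005],[0,0,-0.005]],"yaw":[0,0,0,0,0]}'
python3 -m inch '{"travel":[[0,0,-0.003],[0,0,-0.003],[0,0,-0.002],[0,0,0],[0,0,0]],"yaw":[0,0,0,0,0]}'
```

```text
t: 3.65
tcp_pos: [542.7, -204.6, 217.2]
tcp_rot: [0.706, 0.708, -0.0, 0.0]
ft_force: [3.8, -3.8, 1.4]
gripper_width: 27.2
t: 4.07
tcp_pos: [542.7, -204.6, 192.2]
tcp_rot: [0.706, 0.708, 0.0, 0.0]
ft_force: [4.5, -3.0, 1.7]
gripper_width: 27.2
t: 4.48
tcp_pos: [542.7, -204.6, 183.8]
tcp_rot: [0.706, 0.708, -0.0, 0.0]
ft_force: [5.9, -3.4, -0.9]
gripper_width: 27.1
```

```bash
python3 -m inch '{"travel":[[0,0,-0.001],[0,0,-0.001],[0,0,-0.001],[0,0,-0.001],[0,0,0]],"yaw":[0,0,0,0,0]}' | egrep 'pos|for'
python3 -m inch '{"travel":[[0,0,-0.0005],[0,0,-0.0005],[0,0,0],[0,0,0]],"yaw":[0,0,0,0]}' | egrep 'pos|for'
python3 -m inch '{"travel":[[0,0,-0.0005],[0,0,0],[0,0,0]],"yaw":[0,0,0]}' | egrep 'pos|for'
```

```text
tcp_pos: [542.7, -204.6, 180.2]
ft_force: [3.9, -3.9, -0.1]
tcp_pos: [542.7, -204.6, 179.3]
ft_force: [4.8, -3.4, 0.5]
tcp_pos: [542.7, -204.6, 178.9]
ft_force: [3.9, -4.2, 0.9]
```

```bash
python3 -m inch '{"travel":[[0,0,-0.0005],[0,0,0],[0,0,0]],"yaw":[0,0,0]}' | egrep 'pos|for'
python3 -m inch '{"travel":[[0,0,-0.0005],[0,0,0],[0,0,0]],"yaw":[0,0,0]}' | egrep 'pos|for'
python3 -m inch '{"travel":[[0,0,-0.0005],[0,0,0],[0,0,0]],"yaw":[0,0,0]}' | egrep 'pos|for'
```

```text
tcp_pos: [542.7, -204.6, 178.3]
ft_force: [3.1, -3.8, 0.7]
tcp_pos: [542.7, -204.6, 178.0]
ft_force: [3.6, -3.4, 1.6]
tcp_pos: [542.7, -204.6, 178.0]
ft_force: [3.7, -4.0, 3.6]
```

```bash
python3 -m inch '{"travel":[[0,0,-0.0005],[0,0,0],[0,0,0]],"yaw":[0,0,0]}' | egrep 'pos|for'
python3 -m inch '{"travel":[[0,0,0],[0,0,0]],"yaw":[0,0]}' | egrep 'pos|for'
```

```text
tcp_pos: [542.7, -204.6, 178.0]
ft_force: [2.7, -2.8, 4.9]
tcp_pos: [542.7, -204.6, 177.9]
ft_force: [2.5, -2.6, 4.7]
```

```bash
python3 -m inch '{"travel":[[0,0,0],[0,0,0],[0,0,0],[0,0,0],[0,0,0]],"yaw":[0,0,0,0,0]}' -1
python3 -c "
from h import *
f,st=grab('side','s1')
f,st=grab('top','t1')
for tag in('s1','t1'):
    f=load(tag)[0];v,u=np.mgrid[0:384,0:512];P=world(f,u,v);print(tag)
i=load('s1')[0]['frame'][75:195,240:400,::-1]
cv2.imwrite('pics/s1.png',cv2.resize(i,(800,600),interpolation=cv2.INTER_CUBIC))"
```

```text
t: 7.07
tcp_pos: [541.9, -203.8, 176.4]
tcp_rot: [0.706, 0.708, -0.0, -0.001]
ft_force: [-0.1, -1.1, 0.6]
gripper_width: 84.8
s1
t1
```

View pics/s1.png

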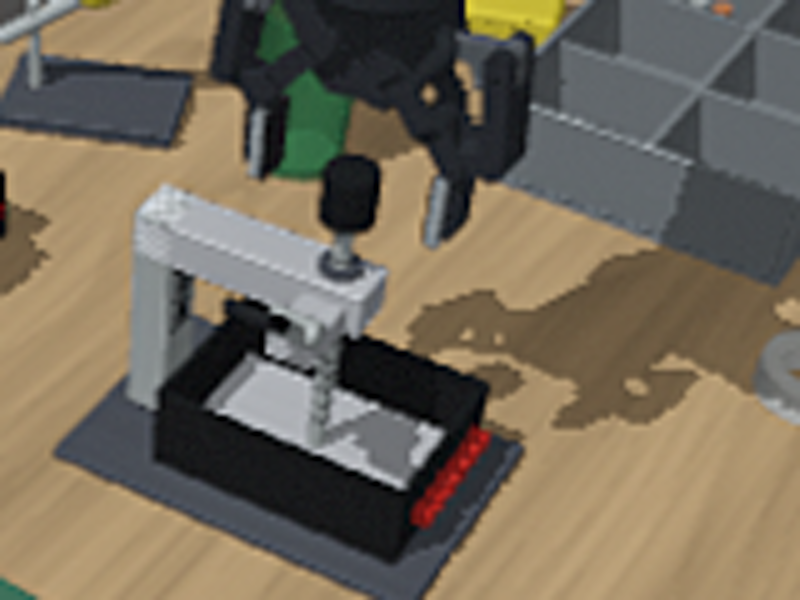

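The close view shows the tip on the plate at (318,445) and the open jaws clear of the knob at (350,195). I'll rise and measure the knob height.

```bash
python3 -m inch '{"travel":[[0,0,0.015],[0,0,0.03],[0,0,0.03],[0,0.0,0.03],[0,0,0]],"yaw":[0,0,0,0,0]}' -1
python3 -m inch '{"travel":[[-0.002,0.03,0],[-0.002,0.03,0],[0,0.031,0],[0,0,0],[0,0,0]],"yaw":[0,0,0,0,0]}' 1
python3 - <<'E'
from h import *
for n in("side","top"):
    f,_=grab(n,n+"2"); v,u=np.mgrid[0:384,0:512]; P=world(f,u,v); z=P[...,2]
    m=(f["z_map"]>0)&(abs(P[...,0]-543)<16)&(abs(P[...,1]+203)<16)
    for nm,q in(("knob",P[m&(z>179)&(z<215)]),("pad",P[(abs(P[...,0]-540)<16)&(abs(P[...,1]+118)<18)&(z>145)&(z<175)&(f["frame"].max(-1)<70)])):
        if len(q): print(n,nm,len(q),np.median(q,0).round(1),np.percentile(q,90,axis=0).round(1))
E
```

```text
t: 7.58
tcp_pos: [545.1, -205.5, 290.5]
tcp_rot: [0.706, 0.708, 0.002, 0.006]
ft_force: [0.4, -1.1, 0.9]
gripper_width: 85.3
t: 8.0
tcp_pos: [538.5, -112.2, 282.3]
tcp_rot: [0.705, 0.709, -0.0, 0.0]
ft_force: [0.7, -1.2, 0.5]
gripper_width: 25.4
side knob 96 [ 542.1 -199.1  185.5] [ 552.6 -190.7  186.8]
side pad 49 [ 533.5 -107.6  166.8] [ 545.4 -104.5  169.4]
top knob 66 [ 537.7 -201.2  185.8] [ 542.5 -192.1  188.1]
top pad 47 [ 535.1 -112.5  168.4] [ 546.2 -107.8  170.5]
```

```bash
python3 -m inch '{"travel":[[0,0,-0.028],[0,0,-0.028],[0,0,-0.024],[0,0,0],[0,0,0]],"yaw":[0,0,0,0,0]}' 1
python3 -m inch '{"travel":[[0,0,-0.006],[0,0.001,-0.006],[0,0.001,-0.006],[0,0.001,-0.006],[0,0.001,-0.006]],"yaw":[0,0,0,0,0]}'
python3 -m inch '{"travel":[[0,0.001,-0.005],[0,0,-0.004],[0,0,-0.003],[0,0,0],[0,0,0]],"yaw":[0,0,0,0,0]}'
```

```text
t: 8.52
tcp_pos: [537.6, -114.0, 200.8]
tcp_rot: [0.707, 0.707, -0.001, -0.002]
ft_force: [0.8, -0.2, -0.1]
gripper_width: -0.0
t: 8.93
tcp_pos: [539.0, -109.4, 172.7]
tcp_rot: [0.706, 0.708, 0.0, 0.001]
ft_force: [1.4, 1.1, 1.8]
gripper_width: -0.3
t: 9.35
tcp_pos: [538.2, -108.4, 159.8]
tcp_rot: [0.706, 0.708, -0.0, -0.0]
ft_force: [-0.2, -0.7, 0.2]
gripper_width: -0.1
```

```bash
python3 -m inch '{"travel":[[0,0,-0.002],[0,0,-0.002],[0,0,-0.002],[0,0,0],[0,0,0]],"yaw":[0,0,0,0,0]}'
python3 -m inch '{"travel":[[0,0,-0.001],[0,0,-0.001],[0,0,0],[0,0,0]],"yaw":[0,0,0,0]}'
python3 -m inch '{"travel":[[0,0,-0.001],[0,0,0],[0,0,0]],"yaw":[0,0,0]}'
```

```text
t: 9.77
tcp_pos: [538.4, -108.4, 154.1]
tcp_rot: [0.706, 0.708, -0.0, -0.0]
ft_force: [-0.8, 0.4, -0.3]
gripper_width: -0.0
t: 10.1
tcp_pos: [538.5, -108.4, 152.2]
tcp_rot: [0.706, 0.708, -0.0, -0.0]
ft_force: [0.0, 0.4, 0.6]
gripper_width: -0.3
t: 10.35
tcp_pos: [538.5, -108.4, 151.2]
tcp_rot: [0.706, 0.708, -0.0, 0.0]
ft_force: [-0.2, -0.3, -0.0]
gripper_width: 0.2
```

```bash
python3 -c "
from h import *
f,st=grab('side','s3');g,_=grab('wrist','w3')
cv2.imwrite('pics/s3.png',np.hstack([cv2.resize(f['frame'][75:195,240:400,::-1],(400,300),interpolation=cv2.INTER_CUBIC),cv2.resize(g['frame'][:,:,::-1],(400,300))]))"
```

```text
(no output)
```

View pics/s3.png

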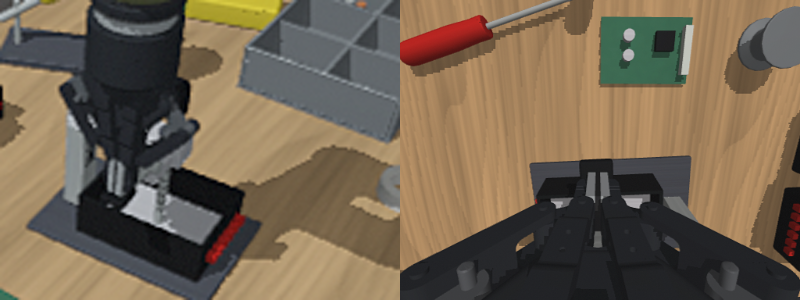

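The wrist view shows the shut fingertips over the black pad at (597,168). The lever seems to be almost flat already, so I'll press on until the stop pushes back.

```bash
for i in 1; do python3 -m inch '{"travel":[[0,0,-0.001],[0,0,0],[0,0,0]],"yaw":[0,0,0]}' | egrep 'pos|for'
python3 -m inch '{"travel":[[0,0,-0.001],[0,0,0],[0,0,0]],"yaw":[0,0,0]}' | egrep 'pos|for'
python3 -m inch '{"travel":[[0,0,-0.001],[0,0,0],[0,0,0]],"yaw":[0,0,0]}' | egrep 'pos|for'; done
```

```text
tcp_pos: [538.6, -108.4, 150.9]
ft_force: [-1.0, 0.9, 4.2]
tcp_pos: [538.7, -108.3, 150.7]
ft_force: [-3.4, 0.9, 8.2]
tcp_pos: [538.8, -108.4, 150.6]
ft_force: [-5.8, 2.9, 12.3]
```

The lever is firmly on its stop: 12 N with the tip at z ≈ 128.7, against 129 expected when flat. I'll lift off and check.

```bash
python3 -m inch '{"travel":[[0,0,0.005],[0,0,0.03],[0,0,0.04],[0,0.0,0.04],[0,0,0.02]],"yaw":[0,0,0,0,0]}'
python3 -m inch '{"travel":[[0,-0.035,0],[0,-0.035,0],[0,-0.035,0],[0,-0.035,0],[0,0,0]],"yaw":[0,0,0,0,0]}'
python3 - <<'E'
from h import *
ims=[]
for n in("side","top","wrist"):
    f,st=grab(n,n+"4"); v,u=np.mgrid[0:384,0:512]; P=world(f,u,v,None,st); z=P[...,2]; ok=(f["z_map"]>0)
    for nm,m in(("knob",(abs(P[...,0]-543)<16)&(abs(P[...,1]+203)<16)&(z>179)&(z<215)),("pad",(abs(P[...,0]-538)<16)&(abs(P[...,1]+107)<18)&(z>110)&(z<180)&(f["frame"].max(-1)<75))):
        q=P[m&ok]
        if len(q): print(n,nm,len(q),np.median(q,0).round(1),np.percentile(q,5,axis=0).round(1),np.percentile(q,95,axis=0).round(1))
    i=f["frame"][...,::-1]
    if n=="side": i=i[75:195,240:400]
    ims.append(cv2.resize(i,(400,300)))
cv2.imwrite("pics/end.png",np.hstack([ims[0],ims[2]]))
E
```

```text
t: 11.62
tcp_pos: [540.1, -108.8, 288.6]
tcp_rot: [0.706, 0.708, 0.002, 0.003]
ft_force: [1.4, -0.0, 0.2]
gripper_width: 0.2
t: 12.03
tcp_pos: [538.0, -253.3, 282.6]
tcp_rot: [0.708, 0.706, -0.001, 0.001]
ft_force: [-0.6, 0.0, -0.2]
gripper_width: -0.1
side knob 94 [ 542.3 -199.   185.5] [ 531.3 -211.9  180.2] [ 554.1 -189.6  187.2]
side pad 109 [ 537.6 -101.8  128.1] [ 527.1 -116.2  123.6] [548.4 -90.5 129.9]
top knob 128 [ 542.6 -203.1  185.8] [ 531.2 -214.6  182.1] [ 553.8 -191.7  189.5]
top pad 98 [ 537.8 -106.1  128.8] [ 528.5 -117.8  125.8] [547.3 -94.4 131.8]
wrist knob 982 [ 542.6 -204.9  186.4] [ 531.8 -216.3  185. ] [ 554.  -194.3  187.5]
wrist pad 914 [ 537.7 -106.9  128.8] [ 528.  -119.4  127.4] [548.3 -95.  130.2]
```

View pics/end.png

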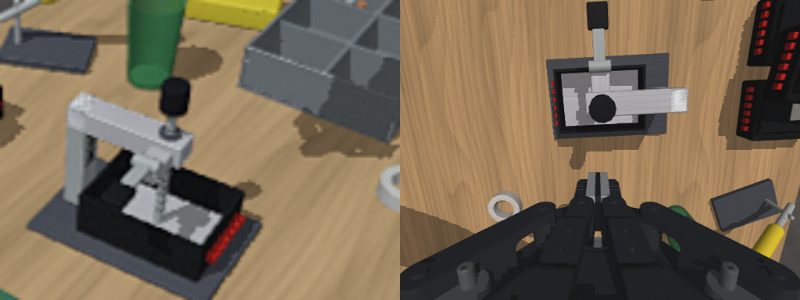

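The pad is level at z = 128.8, the knob is unchanged at about 186, the tip is on the plate at (160,220), and the arm is clear.

```bash
python3 -c "
from rig import r
print(r.sign_off())"
```

```text
the job is handed in; nothing more can be done
None
```

The probe on the gauge over the open case is lowered until it touches the plate and is locked there. I handed the job in at about 12 s of the 48 s allowed.

- **Lowering:** I took the probe by its knob and lowered it about 65 mm. At contact it stopped moving while the upward force rose to about 5 N, and I then let go.
- **Height:** The knob top measured about 186 mm before and after locking. That puts the tip near 17.3 mm, against a measured plate height of about 17.5 mm.
- **Locking:** I pressed the lever down to its stop, where the force reached 12 N. After I lifted off, the pad sat level at z = 128.8 mm (129 expected when flat) and the arm was clear of everything.

No checks failed. The camera heights are only good to about 2 mm, so the rise in force is the best evidence that the tip is touching. The expected 2 N needed to move the lever did not show clearly above the force noise. I relied on the stop force and the pad height instead.

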